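# Show a hidden weld mark to the inspection camera with a hand mirror

### The job

Lift the inspection mirror out of its wooden rest by the handle and hold it upright at the camera's focus point: the middle of the mirror straight above the tip of the pointed pin and level with the lens. Turn its shiny face so that the camera, looking into the mirror, sees the round mark at the far end of the steel channel, and finish while still holding the mirror in the air, steady at that angle. Do not bump the camera or the channel, and leave the can, the hammer and the square where they are.

Things in the scene. Friction and masses are not known exactly. Their poses are not given: they have to be found in the camera images.
- mirror: loose inspection mirror, 0.1 to 0.2 kg: an upright plate 6 mm thick (x), 100 mm wide (y), 70 mm high (z), with a square handle, 18 x 18 mm, 120 mm long, rising from the middle of its top edge. Origin: middle of the plate's lower edge, on its mid-plane. x points out of the shiny reflecting face (the back is black with a grey rib), y along the width, z up the handle. At the start it stands upright in the rest.
- mirror_face (a point): middle of the mirror plate, 35 mm above its lower edge (mid-plane, 3 mm behind the reflecting surface). x axis: the mirror's normal, out of the shiny face; z axis: up along the handle
- mirror_grip (a point): centre of the part of the handle to grip: 110 mm above mirror_face on the handle's axis, 75 mm above the plate's top edge, 45 mm below the handle's top. The handle's flats face the mirror's x and y axes, so it can be gripped across either pair (18 mm)
- rest: fixed wooden slotted rest, 70 x 130 mm (x, y), 35 mm high; origin: centre of its underside on the table. The mirror stands 25 mm deep in a slot 8.4 mm wide (x) and 105 mm long (y) whose floor is 10 mm above the table; lift straight up by 30 mm or more to clear it. Its axes are parallel to the mirror's at the start
- station: fixed camera station; origin on the table under the focus point. A flat bar along its x axis carries the pointed steel pin (70 mm high, at the origin) and, at x = 160 to 250 mm, an inspection camera (56 mm wide, its top 178 mm above the table) that looks along -x over the pin, level
- focus (a point): the camera's focus point: 150 mm above the table, 80 mm straight above the pin's tip, 160 mm straight in front of the lens. The middle of the mirror belongs here. Its x axis points to the lens
- lens (a point): centre of the camera's front lens, 150 mm above the table, 160 mm from focus
- workpiece: fixed steel channel on a post and a locked swing arm about the pin; origin on the table under the focus point, x axis towards the channel. The channel (60 mm wide, 88 mm long, open at the top and at the end facing the pin, top 185 mm above the table) lies 100 to 188 mm from the pin's axis and opens towards the focus point. Seen from above it lies 50 to 110 degrees clockwise from the camera about the pin
- mark (a point): the round mark, 22 mm across, on the inside of the channel's end plate, facing the focus point: 150 mm above the table, 180 mm from focus. Its x axis points from focus away to the mark. For the camera to see it, the mirror's normal must halve the angle between the directions from focus to lens and from focus to mark
- can: loose can, 66 mm across, 115 mm high, not to be moved; origin: centre of its underside
- hammer: loose hammer lying on the table, 260 mm long, 26 mm high, head 88 mm across, not to be moved; origin under its middle, handle to its -x
- square: loose steel angle square, 90 x 40 mm, 92 mm high, not to be moved; origin: centre of its underside
Things that resemble listed ones, but are neither listed nor needed, are in the scene too. What is meant by the rest is not black or pink, and is the larger of those in its own colour.

How it is judged:
On the way, in this order (a step that is already met when the one before it is completed fails the run):
1. the mirror is lifted clear out of its rest, in the fingers (z of mirror_face in the frame of rest above 0.085 m and contact force between the fingers and mirror above 1 N), for 0.1 s.
2. the mirror is held at the focus point, angled so that the camera sees the mark (((x of mark in the frame of focus between 0.10323 and 0.11809 m and angle between the x axis of mirror_face and the x axis of focus, either way round below 0.5847 rad and angle between the x axis of mirror_face and the x axis of mark, either way round below 0.5847 rad) or (x of mark in the frame of focus between 0.08999 and 0.10324 m and angle between the x axis of mirror_face and the x axis of focus, either way round below 0.6283 rad and angle between the x axis of mirror_face and the x axis of mark, either way round below 0.6283 rad) or (x of mark in the frame of focus between 0.07606 and 0.09 m and angle between the x axis of mirror_face and the x axis of focus, either way round below 0.672 rad and angle between the x axis of mirror_face and the x axis of mark, either way round below 0.672 rad) or (x of mark in the frame of focus between 0.06155 and 0.07607 m and angle between the x axis of mirror_face and the x axis of focus, either way round below 0.7156 rad and angle between the x axis of mirror_face and the x axis of mark, either way round below 0.7156 rad) or (x of mark in the frame of focus between 0.04658 and 0.06156 m and angle between the x axis of mirror_face and the x axis of focus, either way round below 0.7592 rad and angle between the x axis of mirror_face and the x axis of mark, either way round below 0.7592 rad) or (x of mark in the frame of focus between 0.03125 and 0.04659 m and angle between the x axis of mirror_face and the x axis of focus, either way round below 0.8029 rad and angle between the x axis of mirror_face and the x axis of mark, either way round below 0.8029 rad) or (x of mark in the frame of focus between 0.01568 and 0.03126 m and angle between the x axis of mirror_face and the x axis of focus, either way round below 0.8465 rad and angle between the x axis of mirror_face and the x axis of mark, either way round below 0.8465 rad) or (x of mark in the frame of focus between -1e-05 and 0.01569 m and angle between the x axis of mirror_face and the x axis of focus, either way round below 0.8901 rad and angle between the x axis of mirror_face and the x axis of mark, either way round below 0.8901 rad) or (x of mark in the frame of focus between -0.0157 and 0 m and angle between the x axis of mirror_face and the x axis of focus, either way round below 0.9338 rad and angle between the x axis of mirror_face and the x axis of mark, either way round below 0.9338 rad) or (x of mark in the frame of focus between -0.03127 and -0.01569 m and angle between the x axis of mirror_face and the x axis of focus, either way round below 0.9774 rad and angle between the x axis of mirror_face and the x axis of mark, either way round below 0.9774 rad) or (x of mark in the frame of focus between -0.0466 and -0.03126 m and angle between the x axis of mirror_face and the x axis of focus, either way round below 1.021 rad and angle between the x axis of mirror_face and the x axis of mark, either way round below 1.021 rad) or (x of mark in the frame of focus between -0.06452 and -0.04659 m and angle between the x axis of mirror_face and the x axis of focus, either way round below 1.0647 rad and angle between the x axis of mirror_face and the x axis of mark, either way round below 1.0647 rad)) and distance between mirror_face and focus below 0.015 m and angle between mirror_face's own x axis and vertical between 1.431 and 1.711 rad and x of each of lens, mark in the frame of mirror_face above 0.03 m), for 0.5 s.
At the end, for the whole second after the job is handed in: Only the fingers carry the mirror: its middle within 15 mm of the focus point, upright within 8 degrees, shiny face to lens and mark with its normal halving the angle between them within 6 degrees, steady (under 20 mm/s, 0.15 rad/s); can, hammer and square within 20 mm of their starts (all of step 2 and contact force between the fingers and mirror above 1 N and linear speed of mirror below 0.02 m/s and angular speed of mirror below 0.15 rad/s and contact force between mirror and station below 0.2 N and contact force between mirror and workpiece below 0.2 N and contact force between mirror and rest below 0.2 N and distance of each of can, hammer, square from where it was at the start of the episode below 0.02 m); the arm keeps its last pose, push and grip.
It fails at once if the can, the hammer or the square is moved by more than 20 mm (distance of any of can, hammer, square from where it was at the start of the episode above 0.02 m).
It fails at once if the camera station or the channel is bumped (over 4 N) (contact force between any of station, workpiece and anything else above 4 N).
It also fails if it takes over 48 s, if anything falls off the work surface, if the arm or the gripper's body presses on something with over 40 N, if the wrist force passes 120 N, or if a joint passes its speed limit or range.

### The arm

A 6-joint arm with a two-finger parallel gripper is mounted at the origin on the work surface. World frame = base frame: x ahead of the robot, y to its left, z up, the work surface at z = 0. Lengths are in m, angles in rad, forces in N, time in s.
With the tool pointing down it reaches from about 0.375 to 0.9 m from the base axis. Payload 3.1 kg.
Tool frame: the origin (TCP) lies midway between the tips of the shut fingers; the grasp point (between the pads) lies robot.tcp_to_grasp behind it (robot.tcp_to_grasp is the distance from the TCP to the grasp point, in m); z points along the fingers, y is the direction in which the jaws open and shut (so a half turn about z gives the same grasp; the last joint's range is limited). The gripper opens to 87 mm and grips with 3 to 60 N. Pads are 19 mm wide; open, the fingers measure 117 mm over their backs; the gripper's body (75 mm by 190 mm) begins 51 mm behind the grasp point.
Start: joints at [-0.178, 0.527, 1.433, -0, 1.181, -0.178], TCP at [0.625, 0, 0.223] pointing down, gripper open.
Joint ranges: [-3.08, 3.08], [-0.75, 2.2], [0.22, 2.44], [-1.43, 4.57], [0, 2.65], [-2.85, 2.85]. Speed limits (rad/s): [2.79, 2.79, 3.14, 3.14, 3.14, 3.14].

### API

Orientations are given as a unit quaternion [x, y, z, w].
In Python, from rig import robot, cams, nets gives the robot as it stands. The module is installed in compiled form; this text tells all that it offers.
- The arm moves only by the tool play_rows, never from a script. Its argument "commands" is a list of rows, each an object of numbers: "x", "y", "z": the shift along the tool's x, y, z in mm; "spin": the turn about the tool's z in rad. In form: [{"x": .., "y": .., "z": .., "spin": ..}, ...]. A call has 1 to 8 rows; each row shifts and turns the pose as measured when the row begins, along the tool's axes as they then stand; what a row does not reach is not made up. A row lasts 1/10 s, in which the tool goes at most 50 mm and 8.59 degrees, less where a joint would pass 70% of its speed; a pose out of reach is approached as far as the arm can. A call is refused whole if a number of a shift passes 50 or a number of a turn 0.15, either way. A call with a gripper value outside its range is refused whole. "grip" is the opening, from 0 (shut) to 1 (fully open), set as the call begins (left out, the last holds). The fingers move at their own pace and stop on an object; "newtons" is the grip in N (left out, the last holds). Time passes only in rows, so rows that do not move let the fingers close. It gives the time, the measured TCP pose, the force and the opening at its end, in the units of the state.
- robot.get_obs(): the state, without advancing time (a new reading comes with each control period).
- cams.camera(name): name is "scene" or "side" or "wrist"; returns a dict with "img" (480x640x3 uint8, red, green, blue), "fx", "fy", "cx", "cy" (pixels), "k1" (the pictures are not rectified: a ray, as slopes to the right and down, at radius r is drawn at 1 + k1 r^2 times it, then the intrinsics apply), "world_to_cam" (4x4, takes a point from world to camera coordinates); the wrist camera has in their place "mount" (4x4, takes a point from camera to tool coordinates, whose origin is the TCP and whose axes are the flange's). Camera axes: x right, y up, looking along -z (the intrinsics and any distortion apply to the point x, -y, -z); pixel columns grow to the right and rows downward; lengths in m; the calibration is good to about 2 mm. A picture is of the moment at which its call begins: read the wrist's pose just before it. There is no depth.
- robot.hand_in(): hands the job in, once; it reports no verdict.
Trained networks look in a picture, given as the dict that the camera call returned (one of the last four; its "shot" number tells which), for a name from the list of things; names that differ only in an ending like _2 or _b are one class to them, and where a whole thing is asked for, a point or a joint stands for the part that bears it (a point fixed in the world has none). Each returns a list of dicts, best first, with "conf" (0 to 1); they miss things now and then, are a little off and sometimes report something else, mostly with a low value. They report only what shows in the picture. A call takes as long as a camera call. They do not tell look-alikes from the thing itself.
- nets.outline_of(picture, name): "region" (480x640 bool, what is visible of it) and "pixel" ([column, row] in pixels, amid what is visible of it).
The state is a dict: "time": time; "q": joint angles; "joint_velocities": joint speeds; "joint_torque": joint torques, N m; "position": TCP position; "tool_rot": TCP orientation; "ft_force": force on the tool from outside, world axes, zero at the start; "moment": the same for the moment, N m; "grip_width": finger opening in m.
Only numpy, scipy, OpenCV 4.12 (cv2) and the standard library are available. Lean on these libraries where they do the work, as an engineer would, in place of code of your own. Each camera call takes 0.05 s, during which the arm holds its last target.

## Working session

There is one attempt and no reset: what is moved stays moved. The work goes in short steps, Python scripts to look and compute and a tool call to move; the robot and the scene stay as the last step left them, time stands still between calls to the robot, and variables do not carry over. Pictures are saved under pics/ and viewed, and the job is handed in when it is done.

Besides the shell and the picture viewer there is one more tool, called after "Request:" as name(argument=value, ...), one argument or row to a line, values as JSON. play_rows: Moves the arm, as the interface text tells. Its arguments: {"type":"object","properties":{"commands":{"type":"array"},"grip":{"type":"number"},"newtons":{"type":"number"}},"required":["commands"]}

```bash
mkdir -p pics
cat > h.py <<'E'
import numpy as np, cv2, pickle
from rig import robot, cams, nets
def shot(n,tag):
    o=robot.get_obs(); p=cams.camera(n); cv2.imwrite(f'pics/{tag}.png',p['img'][:,:,::-1]); 
    pickle.dump((o,dict(p)),open(f'{tag}.pkl','wb')); return o,p
E
python3 - <<'E'
from h import *
print(robot.get_obs()); print(robot.tcp_to_grasp)
for n in ['scene','side','wrist']:
    o,p=shot(n,n+'0')
    print({k:v for k,v in p.items() if k!='img'})
    for t in ['mirror','rest','station','workpiece','can','hammer','square']:
        for r in nets.outline_of(p,t): print(n,t,round(r['conf'],2),r['pixel'],r['region'].sum())
E
```

```text
{'time': 0.0, 'q': array([-1.78477501e-01,  5.28471058e-01,  1.43386273e+00, -1.20884747e-06,
        1.18135365e+00, -1.78517032e-01]), 'joint_velocities': array([-1.37364326e-03, -8.57633949e-04, -5.53471038e-05,  5.17951082e-05,
        1.01891587e-03,  9.11960300e-04]), 'joint_torque': array([-5.45745443e-04, -4.40045428e+01, -1.76593530e+01,  6.32597599e-02,
        5.83207863e-02, -1.53719384e-04]), 'position': array([6.24300498e-01, 1.69366431e-04, 2.21581185e-01]), 'tool_rot': array([ 7.07092254e-01,  7.07120532e-01, -5.97813255e-04, -8.60030526e-04]), 'ft_force': array([ 0.54999015, -0.83170696, -0.22445678]), 'moment': array([-0.01877948, -0.02964343, -0.0317965 ]), 'grip_width': 0.08706458377521557}
0.0187
{'fx': 577.2996570335732, 'fy': 577.2996570335732, 'cx': 323.06683956623243, 'cy': 237.2266833020947, 'k1': -0.06750642391862992, 'world_to_cam': array([[ 0.63188038,  0.77486883, -0.01747815, -0.34750413],
       [-0.59641132,  0.50050864,  0.62752262,  0.24847893],
       [ 0.49499568, -0.38609507,  0.77840213, -1.98147577],
       [ 0.        ,  0.        ,  0.       
[... 1135 characters left out ...]
58 [273.1, 176.9] 676
side square 0.96 [449.7, 382.3] 912
{'fx': 365.16121384155355, 'fy': 365.16121384155355, 'cx': 323.7531512649868, 'cy': 236.38691786444272, 'k1': -0.06663945312077099, 'mount': array([[ 1.01307282e-03,  9.57967927e-01,  2.86873534e-01,
         7.82673216e-02],
       [ 9.99998488e-01, -5.65020830e-04, -1.64462524e-03,
        -7.14645186e-04],
       [-1.41340871e-03,  2.86874766e-01, -9.57967051e-01,
        -1.62890333e-01],
       [ 0.00000000e+00,  0.00000000e+00,  0.00000000e+00,
         1.00000000e+00]]), 'shot': 3}
wrist rest 0.93 [212.6, 86.1] 4946
wrist rest 0.84 [21.9, 43.6] 3833
wrist station 0.85 [502.3, 256.2] 16387
wrist workpiece 0.6 [386.7, 356.3] 3187
```

Run:
```python
import cv2
for n,(a,b,c,d) in {'scene0':(140,420,180,500),'side0':(140,420,170,500)}.items():
    i=cv2.imread(f'pics/{n}.png')[a:b,c:d]; cv2.imwrite(f'pics/{n}z.png',cv2.resize(i,None,fx=2.1,fy=2.1,interpolation=cv2.INTER_CUBIC))
```

```text
(no output)
```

View pics/scene0z.png

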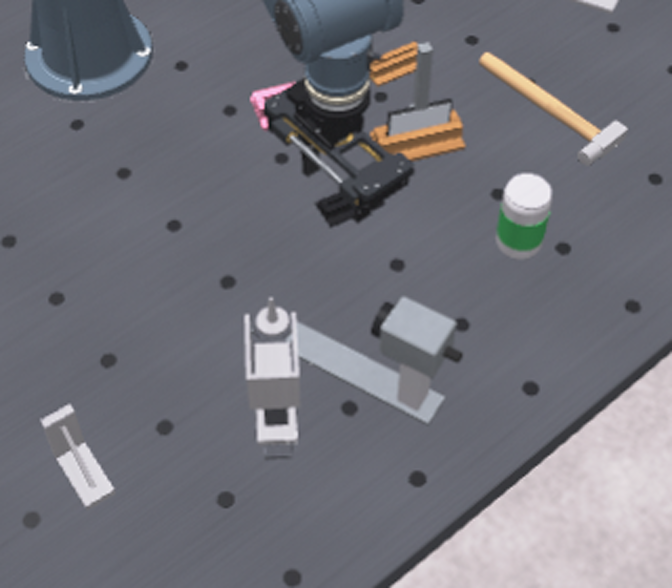

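View pics/side0z.png

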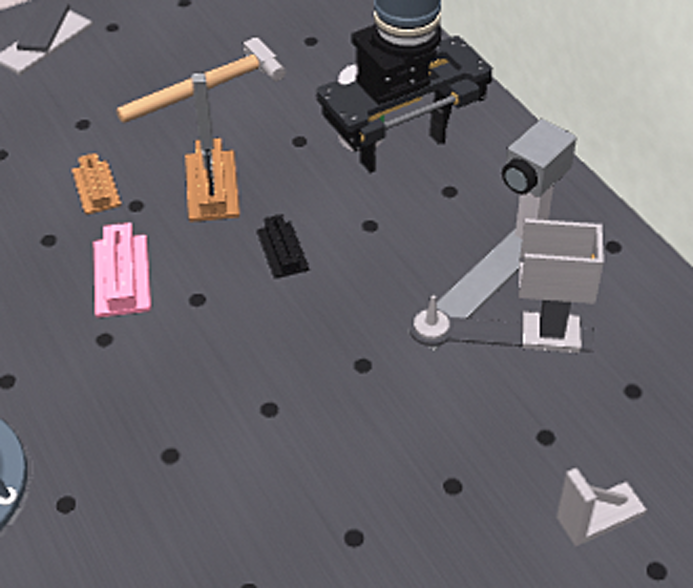

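View pics/wrist0.png

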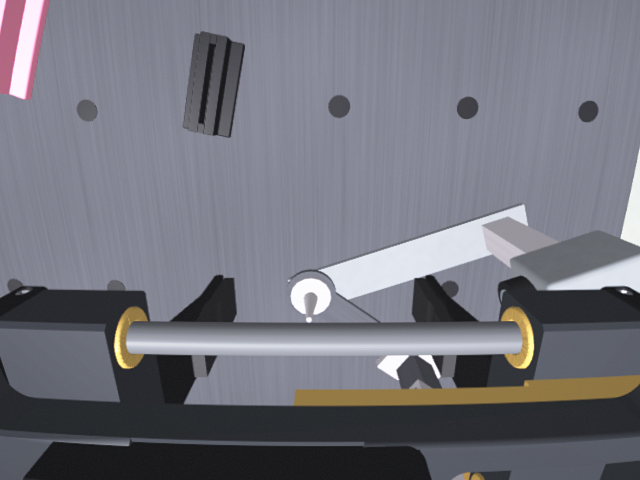

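Run:
```python
import cv2,numpy as np
a=cv2.imread('pics/scene0.png')[150:225,340:420]; b=cv2.imread('pics/side0.png')[165:255,230:310]
f=lambda i:cv2.resize(i,(400,int(i.shape[0]*5)),interpolation=cv2.INTER_CUBIC)
a=f(a);b=f(b); c=np.zeros((450,800,3),np.uint8); c[:a.shape[0],:400]=a; c[:b.shape[0],400:]=b
cv2.imwrite('pics/mz.png',c)
a=cv2.imread('pics/scene0.png')[270:370,280:400]; b=cv2.imread('pics/side0.png')[190:310,355:465]
a=cv2.resize(a,(0,0),fx=3.5,fy=3.5,interpolation=cv2.INTER_CUBIC);b=cv2.resize(b,(0,0),fx=3.4,fy=3.4,interpolation=cv2.INTER_CUBIC)
c=np.zeros((450,800,3),np.uint8); c[:a.shape[0],:a.shape[1]]=a; c[:b.shape[0],420:420+b.shape[1]]=b
cv2.imwrite('pics/sz.png',c)
```

```text
(no output)
```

View pics/mz.png

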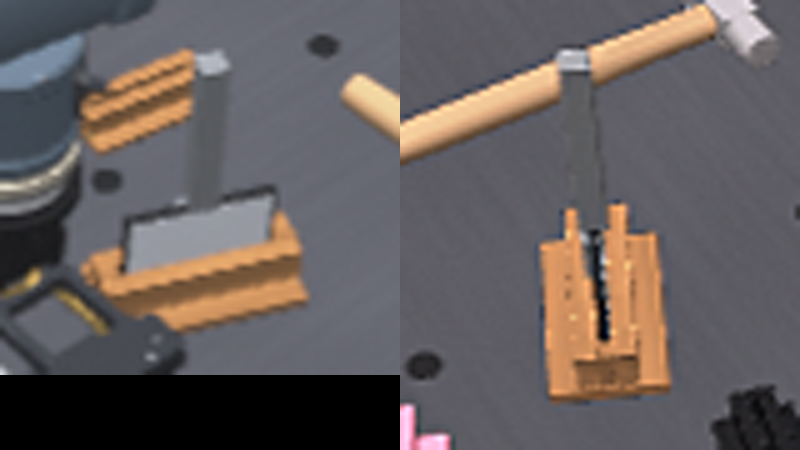

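View pics/sz.png

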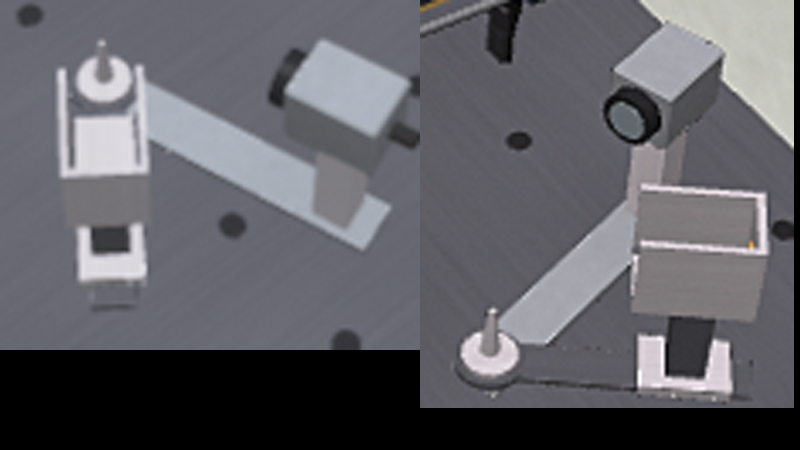

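```bash
cat >> h.py <<'E'
def camT(p,o=None):
    if 'world_to_cam' in p: return np.linalg.inv(p['world_to_cam'])
    from scipy.spatial.transform import Rotation as R
    T=np.eye(4);T[:3,:3]=R.from_quat(o['tool_rot']).as_matrix();T[:3,3]=o['position']; return T@p['mount']
def ray(p,uv,o=None):
    u=(uv[0]-p['cx'])/p['fx'];v=(uv[1]-p['cy'])/p['fy']
    x,y=u,v
    for _ in range(20):
        k=1+p['k1']*(x*x+y*y); x,y=u/k,v/k
    T=camT(p,o); d=T[:3,:3]@np.array([x,-y,-1]); return T[:3,3],d/np.linalg.norm(d)
def atz(p,uv,z,o=None):
    c,d=ray(p,uv,o); return c+d*(z-c[2])/d[2]
def proj(p,X,o=None):
    T=np.linalg.inv(camT(p,o)); c=T[:3,:3]@np.asarray(X)+T[:3,3]; x,y=c[0]/-c[2],-c[1]/-c[2]; k=1+p['k1']*(x*x+y*y)
    return np.array([p['fx']*x*k+p['cx'],p['fy']*y*k+p['cy']])
def tri(rs):
    A=0;b=0
    for c,d in rs:
        M=np.eye(3)-np.outer(d,d);A=A+M;b=b+M@c
    X=np.linalg.solve(A,b); return X,[np.linalg.norm((np.eye(3)-np.outer(d,d))@(X-c)) for c,d in rs]
def load(t): return pickle.load(open(t+'.pkl','rb'))
E
python3 - <<'E'
from h import *
np.set_printoptions(precision=4,suppress=True)
o,s=load('scene0');_,d=load('side0');ow,w=load('wrist0')
print('handle',tri([ray(s,(382.4,162)),ray(d,(264.6,177))]), atz(s,(382.4,162),.2),atz(d,(264.6,177),.2))
print('pin',tri([ray(s,(308.9,282)),ray(d,(375.9,281.2))]),atz(w,(309,320),.07,ow),atz(s,(308.9,282),.07),atz(d,(375.9,281.2),.07))
for q in [(126,220),(275,190)]: print('plate top',atz(s,(340+q[0]/5,150+q[1]/5),.08))
for q in [(325,40),(410,75),(378,137),(287,95)]: print('cam s',atz(s,(280+q[0]/3.5,270+q[1]/3.5),.178))
for q in [(247,22),(302,45),(235,92),(193,68)]: print('cam d',atz(d,(355+q[0]/3.4,190+q[1]/3.4),.178))
for q in [(58,70),(145,68),(150,175),(60,175)]: print('ch s',atz(s,(280+q[0]/3.5,270+q[1]/3.5),.185))
for q in [(640,187),(770,190),(755,258),(635,245)]: print('ch d',atz(d,(355+(q[0]-420)/3.4,190+q[1]/3.4),.185))
for q in [(390,208),(362,249)]: print('bar',atz(s,(280+q[0]/3.5,270+q[1]/3.5),.006))
for n in ['square','can','hammer']:
    pass
print('sq',atz(s,(215,357),.03),'can top',atz(s,(180+528/2.1,140+190/2.1),.115),'hammer',atz(s,(180+605/2.1,140+140/2.1),.02),atz(s,(180+485/2.1,140+60/2.1),.02))
E
```

```text
handle (array([0.4892, 0.2782, 0.1968]), [np.float64(0.0017420403600018285), np.float64(0.0017420403600019914)]) [0.4902 0.2779 0.2   ] [0.4876 0.2719 0.2   ]
pin (array([ 0.6113, -0.0995,  0.0666]), [np.float64(0.0010356284265480489), np.float64(0.0010356284265479884)]) [ 0.6106 -0.101   0.07  ] [ 0.6127 -0.0998  0.07  ] [ 0.6096 -0.1032  0.07  ]
plate top [0.4726 0.2322 0.08  ]
plate top [0.5131 0.3199 0.08  ]
cam s [ 0.7754 -0.018   0.178 ]
cam s [0.8364 0.008  0.178 ]
cam s [ 0.8594 -0.0447  0.178 ]
cam s [ 0.793  -0.0702  0.178 ]
cam d [ 0.8349 -0.0004  0.178 ]
cam d [ 0.8553 -0.0439  0.178 ]
cam d [ 0.7793 -0.0603  0.178 ]
cam d [ 0.7677 -0.0223  0.178 ]
ch s [ 0.6765 -0.1839  0.185 ]
ch s [ 0.7147 -0.1355  0.185 ]
ch s [ 0.7848 -0.188   0.185 ]
ch s [ 0.7455 -0.2353  0.185 ]
ch d [ 0.7062 -0.1409  0.185 ]
ch d [ 0.784  -0.1907  0.185 ]
ch d [ 0.7341 -0.237   0.185 ]
ch d [ 0.6701 -0.1848  0.185 ]
bar [0.8424 0.0007 0.006 ]
bar [ 0.8548 -0.0403  0.006 ]
sq [ 0.619  -0.4176  0.03  ] can top [0.7226 0.2586 0.115 ] hammer [0.682 0.484 0.02 ] [0.4439 0.4663 0.02  ]
```

Request:
play_rows(
  commands=[
    {"z": -40},
    {"z": -40},
    {"x": 35, "y": -25},
    {"x": 40, "y": -27},
    {"x": 40, "y": -27},
    {"x": 40, "y": -27},
    {"x": 40, "y": -27},
    {"x": 0},
  ],
  grip=1,
)

```text
invalid input
```

Run:
```python
from h import *
o,p=shot('wrist','w1'); print(o['time'],o['position'],o['tool_rot'])
for t in ['mirror','rest']:
    for r in nets.outline_of(p,t): print(t,round(r['conf'],2),r['pixel'],r['region'].sum())
```

```text
1.2 [6.24979719e-01 2.79468840e-05 2.22550132e-01] [ 7.07117373e-01  7.07096189e-01  6.03847575e-06 -1.10934663e-05]
rest 0.85 [20.9, 42.5] 3874
rest 0.67 [211.0, 84.4] 4882
```

View pics/w1.png

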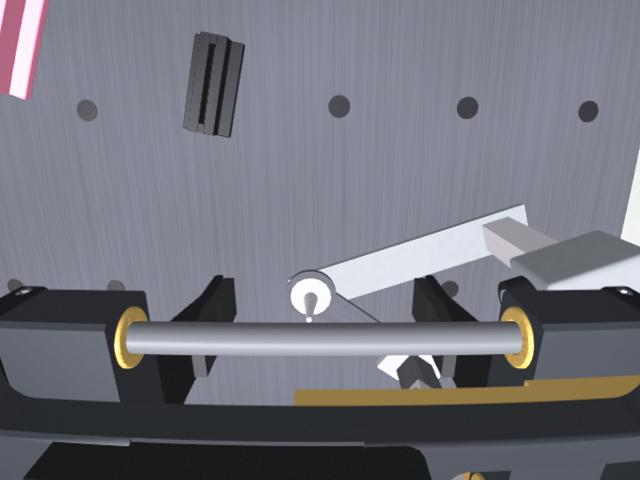

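Refused; probably every row needs all four fields.

Request:
play_rows(
  commands=[
    {"x": 0, "y": 0, "z": -40, "spin": 0},
    {"x": 0, "y": 0, "z": -40, "spin": 0},
    {"x": 35, "y": -25, "z": 0, "spin": 0},
    {"x": 40, "y": -27, "z": 0, "spin": 0},
    {"x": 40, "y": -27, "z": 0, "spin": 0},
    {"x": 40, "y": -27, "z": 0, "spin": 0},
    {"x": 40, "y": -27, "z": 0, "spin": 0},
    {"x": 0, "y": 0, "z": 0, "spin": 0},
  ],
  grip=1,
)

```text
time: 2.15
position: [0.4898, 0.1996, 0.3055]
tool_rot: [0.709, 0.705, 0.002, 0.0]
ft_force: [0.2, -0.2, 0.3]
grip_width: 0.087
```

Run:
```python
from h import *
o,p=shot('wrist','w1'); print(o['time'],o['position'],o['tool_rot'])
for t in ['mirror','rest']:
    for r in nets.outline_of(p,t): print(t,round(r['conf'],2),r['pixel'],r['region'].sum())
```

```text
2.15 [0.48979258 0.1995881  0.30548339] [7.09250025e-01 7.04954869e-01 1.71530974e-03 3.05023454e-04]
mirror 0.62 [320.3, 128.4] 1018
rest 0.96 [341.2, 255.4] 2478
rest 0.72 [201.1, 59.8] 3711
rest 0.64 [328.7, 116.1] 5548
rest 0.55 [184.9, 207.3] 5697
```

View pics/w1.png

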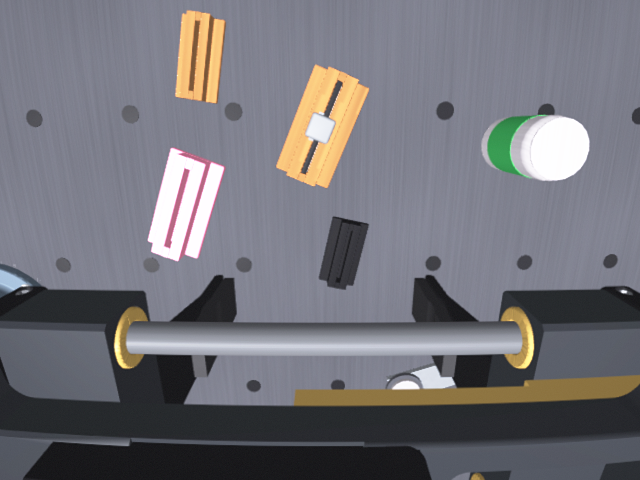

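Run:
```python
from h import *
np.set_printoptions(precision=4,suppress=True)
o,p=load('w1')
i=cv2.imread('pics/w1.png')
c=i[50:200,260:390]; cv2.imwrite('pics/w1z.png',cv2.resize(c,None,fx=4,fy=4,interpolation=cv2.INTER_CUBIC))
print(atz(p,(320.3,128.2),.2,o))
```

```text
[0.4878 0.2777 0.2   ]
```

View pics/w1z.png

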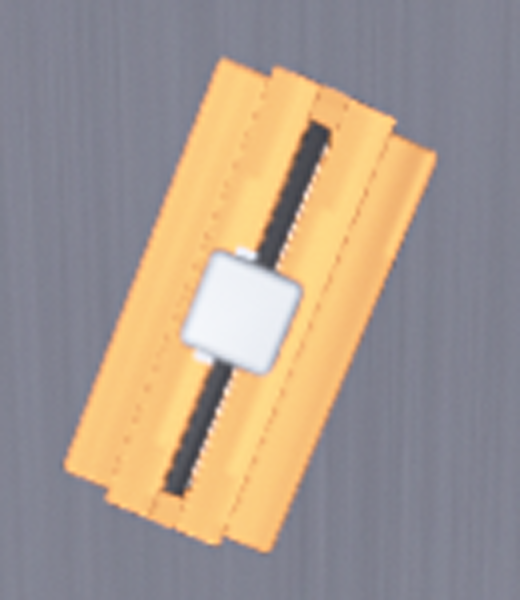

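Run:
```python
from h import *
np.set_printoptions(precision=4,suppress=True)
o,p=load('w1')
f=lambda q,z:atz(p,(260+q[0]/4,50+q[1]/4),z,o)
a=[]
for q1,q2,z in [((173,490),(320,125),.08),((66,468),(222,60),.01),((270,550),(435,155),.01)]:
    A,B=f(q1,z),f(q2,z); print(A,B,np.linalg.norm(B-A),np.degrees(np.arctan2(*(B-A)[1::-1])),(A+B)/2)
```

```text
[0.4688 0.2326 0.08  ] [0.5072 0.3232 0.08  ] 0.0983943511651326 67.07372218651537 [0.488  0.2779 0.08  ]
[0.4321 0.2316 0.01  ] [0.4818 0.3496 0.01  ] 0.12803751906366817 67.13953943374364 [0.4569 0.2906 0.01  ]
[0.4954 0.2055 0.01  ] [0.5445 0.3231 0.01  ] 0.12739620420081327 67.33181185051238 [0.52   0.2643 0.01  ]
```

Request:
play_rows(
  commands=[
    {"x": 40, "y": -1, "z": 0, "spin": 0},
    {"x": 38, "y": -1, "z": 0, "spin": 0},
    {"x": 0, "y": 0, "z": 0, "spin": 0.13},
    {"x": 0, "y": 0, "z": 0, "spin": 0.13},
    {"x": 0, "y": 0, "z": 0, "spin": 0.13},
    {"x": 0, "y": 0, "z": 0, "spin": 0},
  ],
)

```text
time: 2.9
position: [0.504, 0.2675, 0.3046]
tool_rot: [0.842, 0.539, 0.004, 0.004]
ft_force: [0.9, 0.2, 0.2]
grip_width: 0.0869
```

```bash
cat >> h.py <<'E'
def tgt(X,yaw,o=None):
    # shift in tool axes and spin to put TCP at X with tool y at world angle yaw(deg)
    from scipy.spatial.transform import Rotation as R
    o=o or robot.get_obs(); M=R.from_quat(o['tool_rot']).as_matrix()
    y=np.degrees(np.arctan2(M[1,1],M[0,1])); s=M.T@(np.asarray(X)-o['position'])*1e3
    print('t',round(o['time'],2),'pos',o['position'].round(4),'yaw',round(y,2),'tilt',np.degrees(np.arccos(-M[2,2])).round(2),'shift',s.round(1),'spin',np.radians(y-yaw).round(3),'F',o['ft_force'].round(1),'w',o['grip_width'])
E
python3 -c "
from h import *
tgt((.488,.278,.142),-22.9)"
```

```text
t 2.9 pos [0.504  0.2675 0.3046] yaw -24.71 tilt 0.67 shift [  2.5 -20.8 162.3] spin -0.032 F [0.9 0.2 0.2] w 0.08688866788589446
```

Request:
play_rows(
  commands=[
    {"x": 2, "y": -21, "z": 20, "spin": -0.03},
    {"x": 0, "y": 0, "z": 0, "spin": 0},
    {"x": 0, "y": 0, "z": 0, "spin": 0},
  ],
)

```text
time: 3.2
position: [0.4905, 0.2748, 0.2842]
tool_rot: [0.833, 0.553, 0.005, 0.005]
ft_force: [0.1, 0.1, -0.9]
grip_width: 0.0867
```

```bash
python3 -c "
from h import *
tgt((.488,.278,.142),-22.9)"
```

```text
t 3.2 pos [0.4905 0.2748 0.2842] yaw -22.92 tilt 0.87 shift [  1.6  -5.7 142.2] spin -0.0 F [ 0.1  0.1 -0.9] w 0.08671926749788707
```

Request:
play_rows(
  commands=[
    {"x": 2, "y": -5, "z": 30, "spin": 0},
    {"x": 0, "y": 0, "z": 30, "spin": 0},
    {"x": 0, "y": 0, "z": 0, "spin": 0},
  ],
)

```text
time: 3.5
position: [0.4937, 0.277, 0.2263]
tool_rot: [0.834, 0.552, 0.01, 0.007]
ft_force: [0.2, -1.0, -0.3]
grip_width: 0.0874
```

```bash
python3 -c "
from h import *
tgt((.488,.278,.142),-22.9)"
```

```text
t 3.5 pos [0.4937 0.277  0.2263] yaw -22.95 tilt 1.38 shift [-1.9 -7.5 84.1] spin -0.001 F [ 0.2 -1.  -0.3] w 0.08736409909793728
```

Request:
play_rows(
  commands=[
    {"x": -1, "y": -6, "z": 42, "spin": 0},
    {"x": 0, "y": -2, "z": 42, "spin": 0},
  ],
)

```text
time: 3.7
position: [0.4976, 0.2807, 0.1489]
tool_rot: [0.834, 0.552, 0.02, 0.01]
ft_force: [0.6, 0.7, -0.3]
grip_width: 0.0873
```

```bash
python3 -c "
from h import *
tgt((.488,.278,.142),-22.9)
o,p=shot('wrist','w2');shot('side','s2');tgt((.488,.278,.142),-22.9)"
```

```text
t 3.7 pos [0.4976 0.2807 0.1489] yaw -23.0 tilt 2.55 shift [-6.4 -8.1  6.5] spin -0.002 F [ 0.6  0.7 -0.3] w 0.08728678056326979
t 3.8 pos [0.4945 0.2794 0.145 ] yaw -23.0 tilt 1.92 shift [-3.8 -5.5  2.8] spin -0.002 F [-0.   0.  -0.5] w 0.08707011449261821
```

View pics/w2.png

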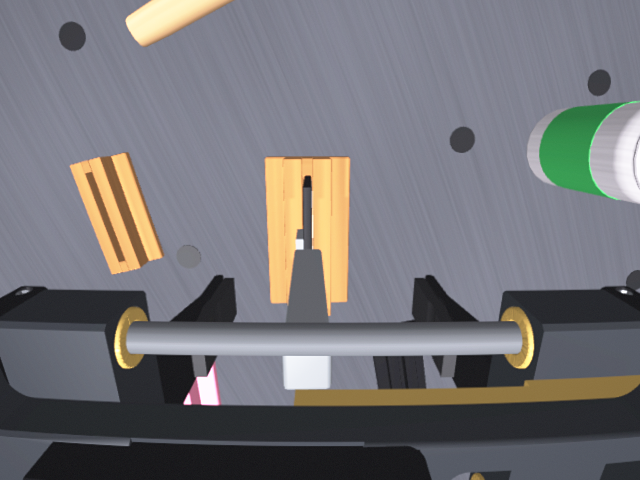

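```bash
python3 -c "
from h import *
for i in range(3): cams.camera('side')
tgt((.488,.278,.142),-22.9)"
```

```text
t 3.95 pos [0.4979 0.281  0.15  ] yaw -23.02 tilt 2.53 shift [-6.8 -8.3  7.5] spin -0.002 F [-0.2 -0.6 -0.2] w 0.08720786391776161
```

```bash
python3 -c "
from h import *
for i in range(5):
  cams.camera('side')
  tgt((.488,.278,.142),-22.9)"
```

```text
t 4.0 pos [0.4981 0.2811 0.1504] yaw -23.01 tilt 2.6 shift [-7.  -8.4  7.9] spin -0.002 F [0.2 0.3 0.4] w 0.08693046212830927
t 4.05 pos [0.4979 0.2812 0.1505] yaw -23.01 tilt 2.61 shift [-7.  -8.2  8. ] spin -0.002 F [0.8 0.  0.4] w 0.08682415559583939
t 4.1 pos [0.4976 0.2811 0.1502] yaw -23.0 tilt 2.58 shift [-6.8 -7.9  7.8] spin -0.002 F [ 0.2 -0.2  0.8] w 0.08706910066769886
t 4.15 pos [0.4972 0.281  0.1499] yaw -23.0 tilt 2.54 shift [-6.6 -7.6  7.5] spin -0.002 F [-0.6 -0.4 -0.4] w 0.08719249187107862
t 4.2 pos [0.4969 0.281  0.1496] yaw -23.0 tilt 2.51 shift [-6.4 -7.3  7.2] spin -0.002 F [0.2 0.2 0. ] w 0.0870983427178216
```

Request:
play_rows(
  commands=[
    {"x": 0, "y": -4, "z": -40, "spin": 0},
    {"x": 0, "y": -4, "z": -40, "spin": 0},
    {"x": 0, "y": 0, "z": 0, "spin": 0},
  ],
)

```text
time: 4.5
position: [0.4859, 0.2839, 0.2328]
tool_rot: [0.834, 0.552, 0.019, 0.01]
ft_force: [1.2, 1.2, -0.0]
grip_width: 0.0873
```

```bash
python3 -c "
from h import *
tgt((.488,.278,.142),-22.9)
for i in range(4): cams.camera('side')
tgt((.488,.278,.142),-22.9)"
```

```text
t 4.5 pos [0.4859 0.2839 0.2328] yaw -23.0 tilt 2.49 shift [-6.5  0.7 90.7] spin -0.002 F [ 1.2  1.2 -0. ] w 0.08732362135576904
t 4.7 pos [0.4825 0.2821 0.2263] yaw -23.02 tilt 1.79 shift [-2.7  4.2 84.4] spin -0.002 F [-0.7  0.1  0. ] w 0.08730177022602027
```

Slightly better. Now go down in smaller steps with settling.

Request:
play_rows(
  commands=[
    {"x": -2, "y": 2, "z": 12, "spin": 0},
    {"x": 0, "y": 0, "z": 12, "spin": 0},
    {"x": 0, "y": 0, "z": 12, "spin": 0},
    {"x": 0, "y": 0, "z": 12, "spin": 0},
  ],
)

```text
time: 5.1
position: [0.4834, 0.278, 0.1712]
tool_rot: [0.834, 0.552, 0.01, 0.008]
ft_force: [0.6, 0.6, -0.0]
grip_width: 0.087
```

```bash
python3 -c "
from h import *
tgt((.488,.278,.142),-22.9)
for i in range(4): cams.camera('side')
tgt((.488,.278,.142),-22.9)"
```

```text
t 5.1 pos [0.4834 0.278  0.1712] yaw -23.05 tilt 1.44 shift [ 1.6  3.5 29.3] spin -0.003 F [ 0.6  0.6 -0. ] w 0.08703327890570116
t 5.3 pos [0.4837 0.2782 0.1724] yaw -23.04 tilt 1.46 shift [ 1.2  3.3 30.5] spin -0.003 F [ 0.6  0.1 -0. ] w 0.08682377171580417
```

Request:
play_rows(
  commands=[
    {"x": 1, "y": 2, "z": 10, "spin": 0},
    {"x": 0, "y": 1, "z": 10, "spin": 0},
    {"x": 0, "y": 0, "z": 8, "spin": 0},
  ],
)

```text
time: 5.6
position: [0.4896, 0.2785, 0.1442]
tool_rot: [0.834, 0.552, 0.012, 0.009]
ft_force: [0.1, 0.7, -0.8]
grip_width: 0.087
```

```bash
python3 -c "
from h import *
for i in range(3): cams.camera('side')
shot('side','s3');shot('scene','c3')
tgt((.488,.278,.142),-22.9)
import cv2
a=cv2.imread('pics/c3.png')[110:230,320:440];b=cv2.imread('pics/s3.png')[120:240,200:320]
cv2.imwrite('pics/m3.png',cv2.resize(np.hstack([a,b]),None,fx=3.3,fy=3.3,interpolation=2))"
```

```text
t 5.85 pos [0.4894 0.2786 0.145 ] yaw -23.04 tilt 1.71 shift [-1.1 -1.2  2.9] spin -0.002 F [ 0.3 -0.9  1. ] w 0.08733897372891421
```

View pics/m3.png

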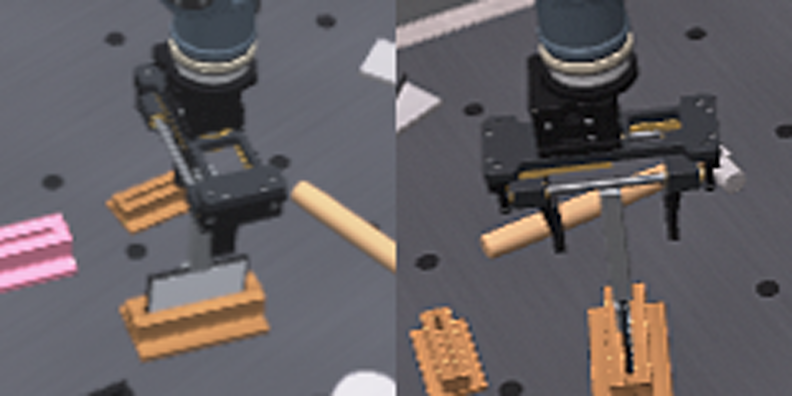

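Request:
play_rows(
  commands=[
    {"x": 0, "y": -1, "z": 1, "spin": 0},
    {"x": 0, "y": 0, "z": 0, "spin": 0},
    {"x": 0, "y": 0, "z": 0, "spin": 0},
    {"x": 0, "y": 0, "z": 0, "spin": 0},
    {"x": 0, "y": 0, "z": 0, "spin": 0},
    {"x": 0, "y": 0, "z": 0, "spin": 0},
    {"x": 0, "y": 0, "z": 0, "spin": 0},
  ],
  grip=0,
  newtons=40,
)

```text
time: 6.55
position: [0.4893, 0.2794, 0.1456]
tool_rot: [0.834, 0.552, 0.014, 0.009]
ft_force: [-0.1, -0.1, -0.7]
grip_width: 0.0392
```

```bash
python3 -c "
from h import *
tgt((.488,.278,.242),-22.9)"
```

```text
t 6.55 pos [0.4893 0.2794 0.1456] yaw -23.03 tilt 1.9 shift [ -0.5   2.3 -96.4] spin -0.002 F [-0.1 -0.1 -0.7] w 0.039193730937805996
```

```bash
python3 -c "
from h import *
for i in range(9): cams.camera('side')
tgt((.488,.278,.242),-22.9)"
```

```text
t 7.0 pos [0.487  0.2802 0.1453] yaw -23.08 tilt 1.62 shift [ -0.4   4.3 -96.6] spin -0.003 F [-4.   2.9  3.7] w 0.01759610704565251
```

Request:
play_rows(
  commands=[
    {"x": 0, "y": 0, "z": -8, "spin": 0},
    {"x": 0, "y": 0, "z": -12, "spin": 0},
    {"x": 0, "y": 0, "z": -15, "spin": 0},
    {"x": 0, "y": 0, "z": -15, "spin": 0},
    {"x": 0, "y": 0, "z": -15, "spin": 0},
    {"x": 0, "y": 0, "z": -15, "spin": 0},
    {"x": 0, "y": 0, "z": -15, "spin": 0},
    {"x": 0, "y": 0, "z": -10, "spin": 0},
  ],
)

```text
time: 7.8
position: [0.4877, 0.2775, 0.2583]
tool_rot: [0.833, 0.552, 0.015, 0.012]
ft_force: [0.0, -0.0, -1.6]
grip_width: 0.0174
```

```bash
python3 -c "
from h import *
tgt((.488,.278,.28),-22.9)
for i in range(2): cams.camera('side')
shot('side','s4');shot('scene','c4')
tgt((.488,.278,.28),-22.9)
import cv2
a=cv2.imread('pics/c4.png')[80:230,320:440];b=cv2.imread('pics/s4.png')[90:240,200:320]
cv2.imwrite('pics/m4.png',cv2.resize(np.hstack([a,b]),None,fx=3.3,fy=3.3,interpolation=2))"
```

```text
t 7.8 pos [0.4877 0.2775 0.2583] yaw -22.96 tilt 2.25 shift [  0.8   0.9 -21.7] spin -0.001 F [ 0.  -0.  -1.6] w 0.01743266867566302
t 8.0 pos [0.4865 0.2774 0.2562] yaw -22.96 tilt 2.05 shift [  1.4   2.  -23.8] spin -0.001 F [-0.7 -0.2 -2.2] w 0.017695098280757552
```

View pics/m4.png

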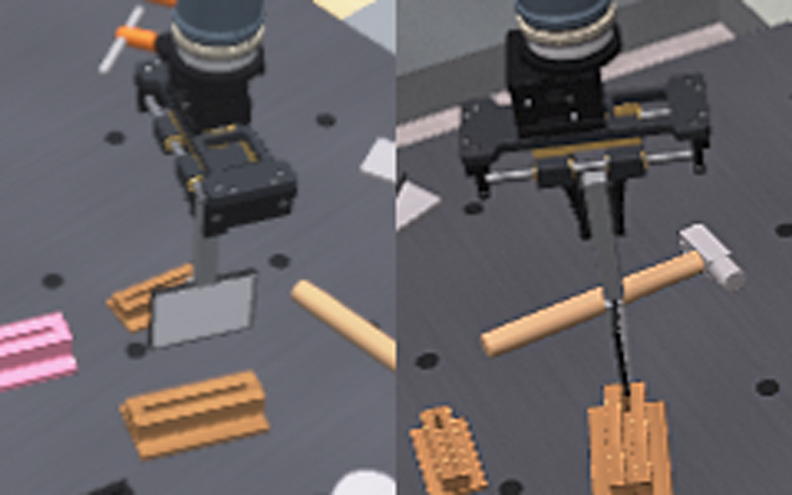

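Run:
```python
from h import *
np.set_printoptions(precision=4,suppress=True)
o,w=load('wrist0')
A,B=atz(w,(335,264),.006,o),atz(w,(524,205),.006,o); print(np.degrees(np.arctan2(*(B-A)[1::-1])))
for t in('c4','s4'):
    i=cv2.imread(f'pics/{t}.png'); a,b=(270,280) if t=='c4' else (190,355)
    cv2.imwrite(f'pics/{t}z.png',cv2.resize(i[a:a+120,b:b+120],None,fx=5,fy=5,interpolation=2))
```

```text
18.328368504813024
```

View pics/c4z.png

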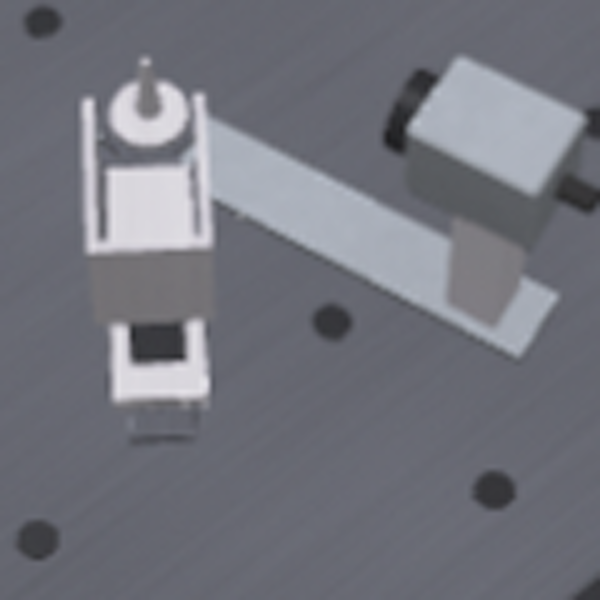

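View pics/s4z.png

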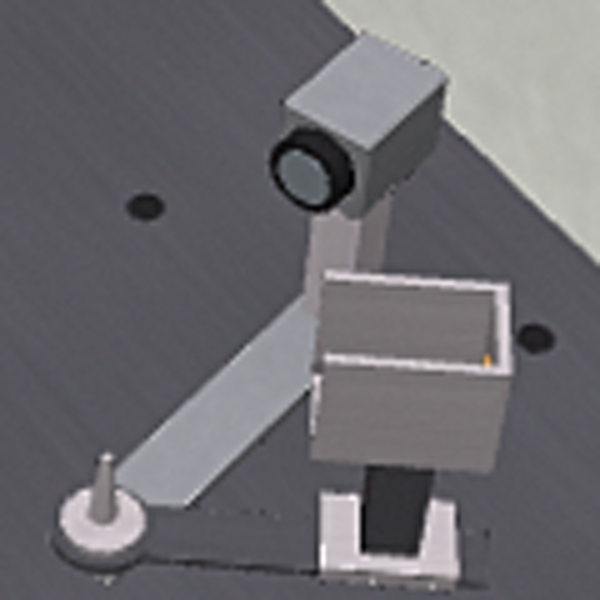

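Run:
```python
from h import *
np.set_printoptions(precision=4,suppress=True)
_,s=load('c4');_,d=load('s4')
S=lambda q,z:atz(s,(280+q[0]/5,270+q[1]/5),z)
D=lambda q,z:atz(d,(355+q[0]/5,190+q[1]/5),z)
for n,F,a,b,z in [('chL',S,(82,98),(85,250),.185),('chR',S,(205,95),(214,247),.185),('camA',S,(460,57),(585,120),.178),('camB',S,(410,125),(535,192),.178),('bar',S,(245,220),(518,356),.006),
 ('chF',D,(325,270),(512,283),.185),('chN',D,(318,360),(510,373),.185),('camR',D,(370,152),(448,80),.178),('camL',D,(285,103),(365,32),.178),('bar',D,(115,470),(300,298),.006)]:
    A,B=F(a,z),F(b,z); print(n,A,B,np.linalg.norm(B-A).round(3),np.degrees(np.arctan2(*(B-A)[1::-1])).round(1))
print(S((145,62),.07),D((106,455),.07))
```

```text
chL [ 0.6753 -0.1835  0.185 ] [ 0.7453 -0.2355  0.185 ] 0.087 -36.6
chR [ 0.7131 -0.1355  0.185 ] [ 0.7835 -0.1871  0.185 ] 0.087 -36.2
camA [ 0.7739 -0.0196  0.178 ] [0.8417 0.0024 0.178 ] 0.071 18.0
camB [ 0.7883 -0.066   0.178 ] [ 0.8563 -0.0451  0.178 ] 0.071 17.0
bar [ 0.6965 -0.0982  0.006 ] [ 0.8552 -0.04    0.006 ] 0.169 20.1
chF [ 0.7088 -0.1385  0.185 ] [ 0.7814 -0.1919  0.185 ] 0.09 -36.4
chN [ 0.671 -0.185  0.185] [ 0.7437 -0.238   0.185 ] 0.09 -36.0
camR [ 0.7826 -0.0768  0.178 ] [ 0.8504 -0.0535  0.178 ] 0.072 18.9
camL [ 0.7669 -0.0245  0.178 ] [ 0.8359 -0.0006  0.178 ] 0.073 19.1
bar [ 0.6412 -0.0695  0.006 ] [ 0.8009 -0.0161  0.006 ] 0.168 18.5
[ 0.6139 -0.1004  0.07  ] [ 0.6106 -0.103   0.07  ]
```

```bash
python3 -c "
from h import *
tgt((.6,.0,.262),-8.9)"
```

```text
t 8.0 pos [0.4865 0.2774 0.2562] yaw -22.96 tilt 2.05 shift [-211.2  212.8   -0.7] spin -0.245 F [-0.7 -0.2 -2.2] w 0.017695098280757552
```

Request:
play_rows(
  commands=[
    {"x": -15, "y": 15, "z": 0, "spin": 0},
    {"x": -26, "y": 26, "z": 0, "spin": 0},
    {"x": -26, "y": 26, "z": 0, "spin": 0},
    {"x": -26, "y": 26, "z": 0, "spin": 0},
    {"x": -26, "y": 26, "z": 0, "spin": 0},
    {"x": -26, "y": 26, "z": 0, "spin": 0},
    {"x": -20, "y": 20, "z": 0, "spin": 0},
    {"x": -10, "y": 10, "z": 0, "spin": 0},
  ],
)

```text
time: 8.8
position: [0.5773, 0.0414, 0.2503]
tool_rot: [0.832, 0.555, 0.006, 0.007]
ft_force: [0.4, 0.5, -1.4]
grip_width: 0.0177
```

```bash
python3 -c "
from h import *
tgt((.6,.0,.262),-8.9)
for i in range(3): cams.camera('side')
tgt((.6,.0,.262),-8.9)"
```

```text
t 8.8 pos [0.5773 0.0414 0.2503] yaw -22.57 tilt 1.07 shift [-29.5  37.1 -11.1] spin -0.239 F [ 0.4  0.5 -1.4] w 0.017742351811922505
t 8.95 pos [0.5764 0.0436 0.2505] yaw -22.53 tilt 1.02 shift [-31.2  38.7 -10.9] spin -0.238 F [-0.8 -0.  -1.5] w 0.01783655316695605
```

Now the spin and height.

Request:
play_rows(
  commands=[
    {"x": -5, "y": 5, "z": -5, "spin": -0.06},
    {"x": 0, "y": 0, "z": -5, "spin": -0.06},
    {"x": 0, "y": 0, "z": -3, "spin": -0.06},
    {"x": 0, "y": 0, "z": 0, "spin": -0.05},
  ],
)

```text
time: 9.35
position: [0.5744, 0.0443, 0.2621]
tool_rot: [0.758, 0.653, 0.004, 0.003]
ft_force: [-0.3, -0.2, -1.8]
grip_width: 0.0179
```

```bash
python3 -c "
from h import *
for i in range(3): cams.camera('side')
shot('side','s5');shot('scene','c5')
tgt((.611,-.101,.255),-8.9)
import cv2
a=cv2.imread('pics/c5.png')[160:310,250:400];b=cv2.imread('pics/s5.png')[140:290,300:450]
cv2.imwrite('pics/m5.png',cv2.resize(np.hstack([a,b]),None,fx=2.66,fy=2.66,interpolation=2))"
```

```text
t 9.6 pos [0.5747 0.0433 0.2617] yaw -8.73 tilt 0.55 shift [-137.2   57.7    7.1] spin 0.003 F [-0.7 -0.5 -1.6] w 0.01761882879558235
```

View pics/m5.png

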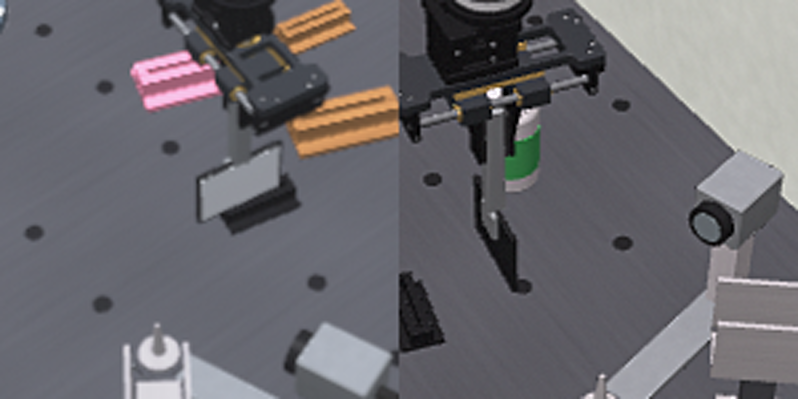

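Request:
play_rows(
  commands=[
    {"x": -12, "y": 5, "z": 0, "spin": 0},
    {"x": -22, "y": 9, "z": 0, "spin": 0},
    {"x": -22, "y": 9, "z": 0, "spin": 0},
    {"x": -22, "y": 9, "z": 0, "spin": 0},
    {"x": -20, "y": 9, "z": 0, "spin": 0},
    {"x": -15, "y": 7, "z": 0, "spin": 0},
    {"x": -8, "y": 4, "z": 0, "spin": 0},
  ],
)

```text
time: 10.3
position: [0.6088, -0.0908, 0.2613]
tool_rot: [0.759, 0.651, 0.003, 0.003]
ft_force: [-0.3, 0.1, -1.6]
grip_width: 0.0178
```

```bash
python3 -c "
from h import *
for i in range(3): cams.camera('side')
tgt((.611,-.101,.255),-8.9)"
```

```text
t 10.45 pos [ 0.6083 -0.089   0.2613] yaw -8.67 tilt 0.45 shift [-11.5   4.5   6.3] spin 0.004 F [-0.1  0.8 -0.9] w 0.017829953469609368
```

Request:
play_rows(
  commands=[
    {"x": -8, "y": 4, "z": 4, "spin": 0},
    {"x": -6, "y": 2, "z": 4, "spin": 0},
  ],
)

```text
time: 10.65
position: [0.612, -0.102, 0.2534]
tool_rot: [0.758, 0.653, 0.003, 0.002]
ft_force: [-0.0, 0.1, -1.1]
grip_width: 0.0175
```

```bash
python3 -c "
from h import *
for i in range(3): cams.camera('side')
shot('side','s6');o,p=shot('scene','c6')
for r in nets.outline_of(p,'mirror'): print(r['conf'],r['pixel'])
tgt((.611,-.101,.255),-8.9)
import cv2
a=cv2.imread('pics/c6.png')[220:300,270:350];b=cv2.imread('pics/s6.png')[190:270,340:420]
cv2.imwrite('pics/m6.png',cv2.resize(np.hstack([a,b]),None,fx=5,fy=5,interpolation=2))"
```

```text
0.58 [305.8, 263.3]
t 10.95 pos [ 0.6118 -0.1018  0.2536] yaw -8.55 tilt 0.46 shift [ 0.7 -0.9 -1.4] spin 0.006 F [-0.2  0.  -1.3] w 0.017652377929200706
```

View pics/m6.png

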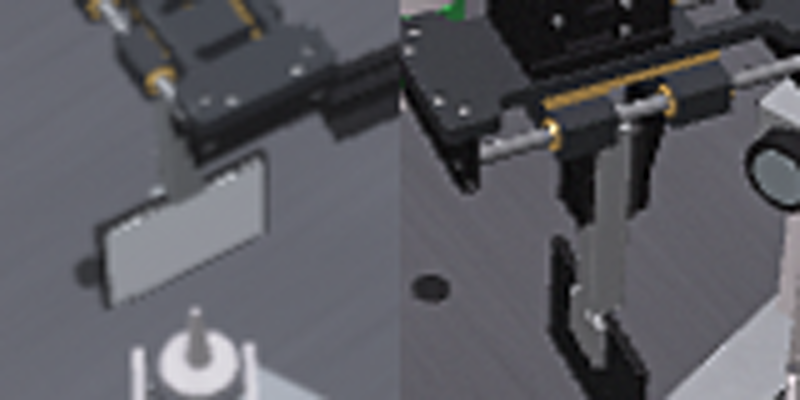

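```bash
python3 -c "
import cv2
b=cv2.imread('pics/s6.png')[225:305,350:430]
cv2.imwrite('pics/m7.png',cv2.resize(b,None,fx=7,fy=7,interpolation=2))"
```

```text
(no output)
```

View pics/m7.png

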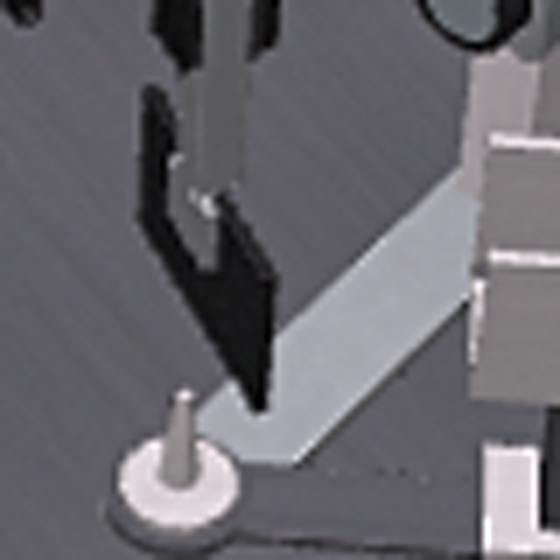

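```bash
cat > fit.py <<'E'
from h import *
from scipy.optimize import least_squares
from scipy.spatial.transform import Rotation as R
np.set_printoptions(precision=4,suppress=True)
_,s=load('c6');_,d=load('s6')
S=lambda q:np.array([270+q[0]/5,220+q[1]/5]); D=lambda q:np.array([350+q[0]/7,225+q[1]/7])
C=[(s,(.003,-.05,.035),S((107,225))),(s,(.003,.05,.035),S((265,155))),(s,(.003,.05,-.035),S((265,232))),(s,(.003,-.05,-.035),S((110,307))),
(d,(-.003,.05,.035),D((143,90))),(d,(-.003,.05,-.035),D((140,218))),(d,(-.003,-.05,-.035),D((260,410))),(d,(-.003,-.05,.035),D((272,278)))]
def f(v,C):
    M=R.from_euler('ZYX',v[3:]).as_matrix(); return np.concatenate([proj(p,M@np.array(X)+v[:3])-uv for p,X,uv in C])
for c in (C,C[:4],C[4:]):
    r=least_squares(f,[.61,-.1,.15,-.15,0,0],args=(c,),loss='soft_l1')
    print(r.x[:3],np.degrees(r.x[3:]),f(r.x,c).round(1))
E
python3 fit.py
```

```text
[ 0.6148 -0.1058  0.151 ] [-7.3844 -0.1407 -0.8776] [-1.5  2.2  0.2 -0.1  0.3  0.4 -0.8  1.6 -0.3 -1.2 -0.5  0.1 -0.2 -0.2
 -0.6 -1. ]
[ 0.5771 -0.0775  0.0907] [-7.821  -1.6398 -2.7859] [-0.1  0.3  0.1 -0.3 -0.1  0.3  0.1 -0.3]
[ 0.6284 -0.0888  0.1256] [-6.7516 -0.718   0.6812] [ 0.2 -0.2 -0.2  0.2  0.2 -0.2 -0.1  0.2]
```

Request:
play_rows(
  commands=[
    {"x": 4, "y": -2, "z": 3, "spin": 0},
  ],
)

```text
time: 11.05
position: [0.611, -0.0977, 0.2511]
tool_rot: [0.758, 0.652, 0.004, 0.003]
ft_force: [0.4, 0.1, -2.0]
grip_width: 0.0176
```

```bash
python3 -c "
from h import *
for i in range(4): cams.camera('side')
shot('side','s7');o,p=shot('scene','c7')
tgt((.6095,-.098,.2505),-8.9)
import cv2
a=cv2.imread('pics/c7.png')[225:305,260:340];b=cv2.imread('pics/s7.png')[225:305,350:430]
cv2.imwrite('pics/m8.png',cv2.resize(np.hstack([a,b]),None,fx=5,fy=5,interpolation=2))
for i in range(6): cams.camera('side')
tgt((.6095,-.098,.2505),-8.9)"
```

```text
t 11.35 pos [ 0.6105 -0.0975  0.2507] yaw -8.54 tilt 0.47 shift [-0.7 -0.9  0.2] spin 0.006 F [-0.3  0.1 -2. ] w 0.01782413702067163
t 11.65 pos [ 0.6105 -0.0977  0.2507] yaw -8.56 tilt 0.46 shift [-0.5 -0.9  0.2] spin 0.006 F [ 0.2 -0.4 -1.4] w 0.017899234287635853
```

View pics/m8.png

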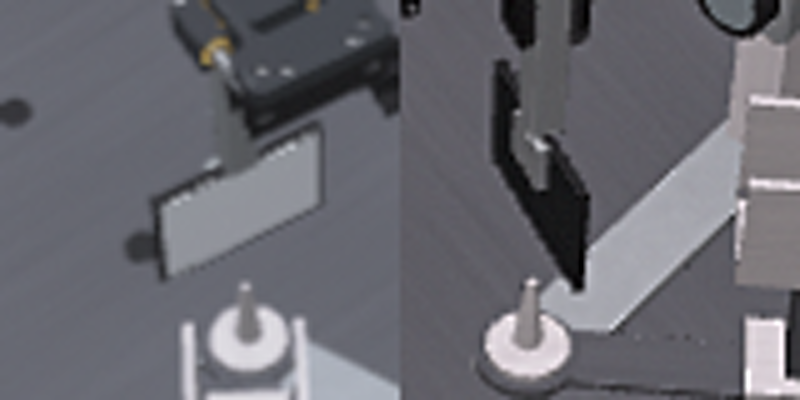

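```bash
sed -e "s/c6/c7/;s/s6/s7/" -e "s/^S=.*/S=lambda q:np.array([260+q[0]\/5,225+q[1]\/5]); D=lambda q:np.array([350+q[0]\/5,225+q[1]\/5])/" -e "s/107,225/158,200/;s/265,155/323,127/;s/265,232/323,203/;s/110,307/163,279/;s/143,90/95,62/;s/140,218/93,160/;s/260,410/181,291/;s/272,278/188,198/" fit.py > fit2.py; python3 fit2.py
python3 -c "
from h import *
_,s=load('c7');_,d=load('s7')
print(tri([ray(s,(260+244/5,225+283/5)),ray(d,(350+131/5,225+280/5))]))"
```

```text
[ 0.6138 -0.1015  0.1481] [-7.1735 -0.1864 -1.5551] [-0.4  1.6 -0.3  0.1 -0.4  1.  -0.4  1.7 -0.3 -0.8 -0.4 -0.6 -0.5 -0.1
 -0.8 -1.3]
[ 0.5974 -0.0884  0.1242] [-9.2231  0.0875 -1.1747] [-0.   0.2  0.  -0.2 -0.   0.2  0.  -0.2]
[ 0.6223 -0.0919  0.132 ] [-6.3636 -0.5037 -0.3677] [ 0.1  0.2 -0.1 -0.2  0.1  0.2 -0.1 -0.2]
(array([ 0.61138196, -0.10014449,  0.06844484]), [np.float64(0.0014934646049307478), np.float64(0.0014934646049306935)])
```

```bash
python3 -c "
from h import *
tgt((.6095,-.098,.2505),-8.9)
print(robot.hand_in())
tgt((.6095,-.098,.2505),-8.9)"
```

```text
t 11.65 pos [ 0.6105 -0.0977  0.2507] yaw -8.56 tilt 0.46 shift [-0.5 -0.9  0.2] spin 0.006 F [ 0.2 -0.4 -1.4] w 0.017899234287635853
the job is handed in; nothing more can be done
None
the job is handed in; nothing more can be done
```

I gripped the mirror by its handle, lifted it straight out of the larger orange rest and carried it to the focus point. I turned it to halve the angle between lens and mark, then handed it in still held, at 11.65 s of the 48 s allowed. The hand-in reports no verdict.

What my last checks showed:
- **Position:** the mirror's middle came out about 3 mm to the side of the pin's axis and about 80 mm above its tip.
- **Angle:** the mirror's normal should point at about -8.9° seen from above, from the measured directions to lens (18.6°) and mark (-36.3°). The gripper's yaw gives -8.6° and the two-camera fit gives -7.2°. They disagree by about 1.4°, but both are within the 6° limit, so I left it.
- **Upright and steady:** the tilt was about 0.5° by the tool and 1.6° by the picture fit. The tool's pose stayed the same to about 0.2 mm over the last 0.3 s.
- **Grip and side:** the fingers closed to 17.9 mm on the 18 mm handle with a set 40 N. The black back with its rib faces away from the lens and channel, so the shiny face is towards them.
- **Other things:** no bump showed in the wrist force, at most about 6 N, when the fingers closed. I kept well clear of the can, hammer and square but did not re-measure their positions at the end.

Fitting each camera alone put the mirror up to about 26 mm off in height, so I relied on the joint fit and the arm's own pose. The first move call was refused because each row needs all four numbers.

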